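Hang the exercise wheel back in its stand

ROBOT

A 7-joint arm with a two-finger parallel gripper is mounted at the origin on a cart in front of the work surface, level with it; the furniture and walls round the work are solid. World frame = base frame: x ahead of the robot, y to its left, z up, the work surface at z = 0. Lengths are in mm, angles in degrees, forces in N, time in s.
With the tool pointing down it reaches from about 350 to 900 mm from the base axis. Payload 8.1 kg.
Tool frame: the origin (TCP) lies midway between the tips of the shut fingers; the grasp point (between the pads) lies 19 mm behind it; z points along the fingers, x is the direction in which the jaws open and shut, and the axes are right-handed (so a half turn about z gives the same grasp; the last joint's range is limited). The gripper opens to 92 mm and grips with 3 to 60 N. Pads are 19 mm wide; open, the fingers measure 130 mm over their backs; the gripper's body (75 mm by 190 mm) begins 47 mm behind the grasp point.
Start: joints at [-79.332, 24.895, 1.432, 90.138, -0.665, 64.973, -4.303], TCP at [178.029, 599.122, 226.742] pointing down, gripper open.
Joint ranges: [-149.89, 149.89], [-25.12, 119.58], [-72.63, 75.52], [4.76, 147.25], [-75.54, 255.54], [6.69, 114.76], [-157.13, 157.13]. Speed limits (degrees/s): [127.2, 127.2, 172.46, 172.46, 180, 180, 180].

INTERFACE

Orientations are given as a 3x3 rotation matrix whose columns are the frame's x, y, z axes.
In Python, from station import env gives the robot as it stands.
- The arm moves only by the tool carry_out, never from a script. Its argument "steps" is a list of rows, each a list of 4 numbers: the shift along the world's x, y, z in m, then the turn about the world's z in rad. A call has exactly 5 rows; each row is the pose to reach, as a shift and turn from the pose commanded when the call began; what a row does not reach only later rows make up. A row lasts 1/12 s, in which the tool goes at most 41.7 mm and 7.16 degrees, less where a joint would pass 70% of its speed; a pose out of reach is approached as far as the arm can. A call with a gripper value outside its range is refused whole. "fingers" is the finger opening in m, from 0 to 0.0918, set as the call begins (left out, the last holds). The fingers move at their own pace and stop on an object; the grip force is fixed at half the most. Time passes only in rows, so rows that repeat a pose let the fingers close, or fill a call up. It gives the time, the measured TCP pose, the force and the opening at its end, in the units of the state.
- env.sense(): the state, without advancing time (a new reading comes with each control period).
- env.capture(name): name is "scene" or "top"; returns (picture, depth): 420x560x3 uint8, blue, green, red; 420x560 float32, mm along the optical axis (not along the pixel's ray), 0 where there is no reading.
- env.camera_params(name): a dict with "camera_matrix" (3x3 intrinsics, pixels), "xyz" and "orientation" of the camera in the world. Camera axes: x right, y down, z forward; pixel columns grow to the right and rows downward; lengths in mm; the calibration is good to about 2 mm. A picture is of the moment at which its call begins. camera_params takes no time and is no camera call.
- env.job_done(): hands the job in, once; it reports no verdict.
The state is a dict: "clock": time; "qpos": joint angles; "dq": joint speeds; "tau": joint torques, N m; "eef_pos": TCP position; "eef_rot": TCP orientation; "wrist_force": force on the tool from outside, world axes, zero at the start; "ft_torque": the same for the moment, N m; "finger_gap": finger opening in mm.
Only numpy, scipy, OpenCV 4.12 (cv2) and the standard library are available. Lean on these libraries where they do the work, as an engineer would, in place of code of your own. Each camera call takes 0.05 s, during which the arm holds its last target.

TASK

The green exercise wheel has been washed and belongs back in its green stand. Pick it up, lower it between the two uprights so that its axle goes into both open slots, and let go only once the axle is down in the slots; it must sit fully home at both ends. Leave the orange wheel where it is.

Things in the scene. Friction and masses are not known exactly. Their poses are not given: they have to be found in the camera images.
- green_wheel: Exercise wheel with green treads, loose, 0.11-0.23 kg, upright on one of 12 flat treads; 130 mm across flats, 44 wide, treads 6 thick. Origin: wheel centre, midway along the axle, 65 mm above the table. y = the level axle (steel, 10 mm thick, 132 long, 44 out on each side); x and z turn with the wheel. Grip across the 44 mm width (closing along y), on the top 30 mm of the rim above the axle.
- orange_wheel: The same wheel in orange, also loose and upright on the table: a bystander, to be left alone. Origin and axes as for the green one. Wheels and stand are in a row, 150 to 230 mm apart, in any order; behind them is a tall closed incubator (its front is 105 to 180 mm from their centres), so travel from one to another in straight lines, lifted clear over whatever stands between.
- wheel_stand: Green metal stand fixed to the table. Origin: centre of its underside; z up, y = direction the axle must take, either way round. Foot 120 (x) x 124 (y) x 8 mm; two upright plates 60 mm wide in x, 8 thick, centred at y = +46 and -46 mm, tops at z = 108 mm. The wheel hangs between them (84 mm clear).
- stand_seat (a point): The middle of the stand, where the wheel's centre lies when the axle is on both slot floors: x = 0, y = 0, z = 85 mm of the stand, same axes. Each plate has a slot at x = 0, open at the top: mouth 32 mm wide at z = 108, narrowing to 14 mm at z = 92, floor at z = 80. The wheel may sit up to 14 mm either way along y.

How it is judged (in metres and radians):
On the way, in this order (a step that is already met when the one before it is completed fails the run):
1. the green wheel is lifted off the table in the fingers (height (world z) of green_wheel above 0.12 m and contact force between the fingers and green_wheel above 0.5 N), for 0.1 s.
2. its axle is down in the slots (less than 15 mm above their floors) while the fingers still hold it (z of green_wheel in the frame of wheel_stand below 0.1 m and horizontal distance between green_wheel and wheel_stand below 0.022 m and contact force between the fingers and green_wheel above 0.5 N), for 0.05 s.
At the end, for the whole second after the job is handed in: The green wheel is at rest with both axle ends on the slot floors: centre 81 to 88.5 mm above the stand's underside, within 6 mm of its middle in x and 17 mm in y, axle level to 3.5 degrees and in line with the stand to 10 degrees; the orange wheel is within 40 mm of where it stood (z of green_wheel in the frame of wheel_stand between 0.081 and 0.0885 m and x of green_wheel in the frame of wheel_stand between -0.006 and 0.006 m and y of green_wheel in the frame of wheel_stand between -0.017 and 0.017 m and angle between the y axis of green_wheel and the y axis of wheel_stand, either way round below 0.17 rad and angle between green_wheel's own y axis and vertical between 1.51 and 1.63 rad and linear speed of green_wheel below 0.03 m/s and distance of orange_wheel from where it was at the start of the episode below 0.04 m); the robot touches nothing.
It fails at once if the orange wheel is moved by 40 mm or more (distance of orange_wheel from where it was at the start of the episode above 0.04 m).
It also fails if it takes over 38 s, if anything falls off the work surface, if the arm or the gripper's body presses on something with over 40 N, if the wrist force passes 120 N, or if a joint passes its speed limit or range.

## Working session

There is one attempt and no reset: what is moved stays moved. The work goes in short steps, Python scripts to look and compute and a tool call to move; the robot and the scene stay as the last step left them, time stands still between calls to the robot, and variables do not carry over. Pictures are saved under pics/ and viewed, and the job is handed in when it is done.

Besides the shell and the picture viewer there is one more tool, called after "Call:" as a command line: name --pt "numbers of a row" for each row, then --argument value for the rest. carry_out: Moves the arm, as the interface text tells. Its arguments: {"type":"object","properties":{"steps":{"type":"array"},"fingers":{"type":"number"}},"required":["steps"]}

```bash
ls; mkdir -p pics
python3 - <<'E'
from station import env
import cv2,numpy as np
s=env.sense();print(s)
for n in("scene","top"):
    p,d=env.capture(n);cv2.imwrite(f"pics/{n}0.png",p);np.save(f"{n}0d.npy",d);print(n,env.camera_params(n))
E
```

```text
pics
{'clock': 0.0, 'qpos': array([-79.33268498,  24.9354821 ,   1.4302575 ,  90.18848907,
        -0.66463513,  64.97402333,  -4.30247416]), 'dq': array([-0.01994131,  0.05187602, -0.06286542, -0.12150457, -0.00042615,
        0.01449859,  0.00892231]), 'tau': array([ 5.16036835e-05, -6.67837930e+01,  9.84945931e-01, -3.14455605e+01,
       -6.05812389e-02,  4.28121944e-02,  1.20878394e-04]), 'eef_pos': array([177.89279907, 598.61557036, 225.95950733]), 'eef_rot': array([[ 2.84833051e-01,  9.58577089e-01, -3.12434609e-04],
       [ 9.58575872e-01, -2.84833189e-01, -1.53388905e-03],
       [-1.55934265e-03,  1.37410021e-04, -9.99998775e-01]]), 'wrist_force': array([0.06558308, 0.21625112, 0.80654341]), 'ft_torque': array([-0.01105425,  0.02887706, -0.00807668]), 'finger_gap': 91.92784081944784}
scene {'camera_matrix': array([[489.55071183,   0.        , 277.78437348],
       [  0.        , 489.55071183, 210.24753841],
       [  0.        ,   0.        ,   1.        ]]), 'xyz': array([ 132.13007797, -889.57955071,  511.55139764]), 'orientation': array([[ 0.86135923, -0.2487111 ,  0.44294815],
       [-0.50769487, -0.39142948,  0.76748217],
       [-0.01749837, -0.88596035, -0.46343075]])}
top {'camera_matrix': array([[441.04595612,   0.        , 286.49834349],
       [  0.        , 441.04595612, 208.38699019],
       [  0.        ,   0.        ,   1.        ]]), 'xyz': array([ 429.1842323 , -156.89346155,  927.94871263]), 'orientation': array([[-0.01696212, -0.98512565,  0.17099634],
       [-0.99928586,  0.02247799,  0.03037278],
       [-0.03376466, -0.17035904, -0.9848034 ]])}
```

View pics/scene0.png

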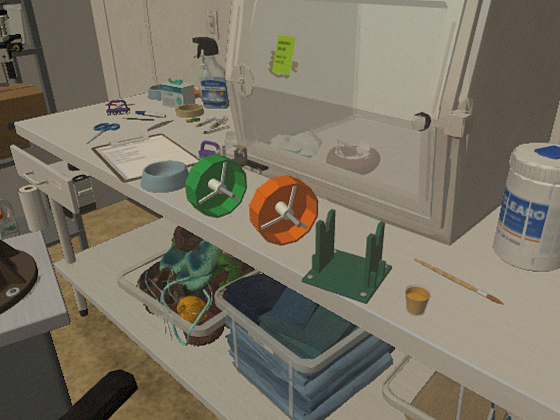

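View pics/top0.png

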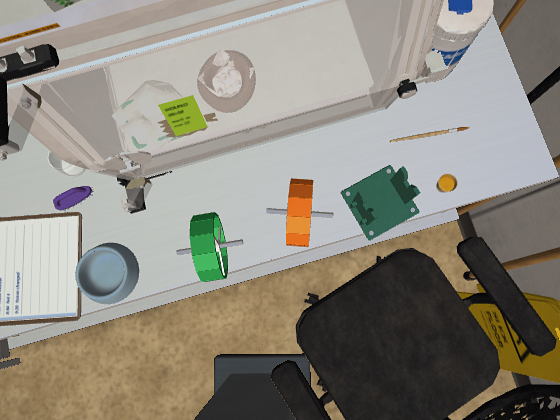

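The top view shows the green wheel near (210,247), the orange wheel near (300,212) and the stand near (382,203). The orange wheel lies between the other two. Next I'll measure with masks and depth.

```bash
cat > h.py <<'E'
import cv2,numpy as np
from station import env
def pts(n,d):
    c=env.camera_params(n);K=c["camera_matrix"];v,u=np.mgrid[:420,:560]
    r=np.stack([(u-K[0,2])/K[0,0],(v-K[1,2])/K[1,1],np.ones_like(u,float)],-1)*d[...,None]
    return r@c["orientation"].T+c["xyz"]
def ray(n,uv,z):
    c=env.camera_params(n);K=c["camera_matrix"];uv=np.atleast_2d(uv).astype(float)
    r=np.c_[(uv[:,0]-K[0,2])/K[0,0],(uv[:,1]-K[1,2])/K[1,1],np.ones(len(uv))]@c["orientation"].T
    return c["xyz"]+r*((z-c["xyz"][2])/r[:,2])[:,None]
E
python3 - <<'E'
from h import *
for n in("top","scene"):
    p=cv2.imread(f"pics/{n}0.png");d=np.load(f"{n}0d.npy");P=pts(n,d)
    h=cv2.cvtColor(p,cv2.COLOR_BGR2HSV);H,S,V=[h[...,i] for i in range(3)]
    for nm,(x,y) in dict(g=(200,250) if n=="top" else (195,200),s=(362,225) if n=="top" else (340,280),o=(300,230) if n=="top" else (262,225)).items(): print(n,nm,h[y,x],P[y,x].round(1))
    if n=="top":
        boxes=dict(g=(170,200,250,295),o=(255,165,340,260),s=(335,155,430,250))
    else: boxes=dict(g=(180,145,250,225),o=(245,165,325,250),s=(295,200,400,305))
    for k,(a,b,c,e) in boxes.items():
        Q=P[b:e,a:c].reshape(-1,3);Q=Q[(d[b:e,a:c].ravel()>0)&(Q[:,2]>5)&(Q[:,2]<160)]
        print(n,k,len(Q),"z hist",np.histogram(Q[:,2],bins=[5,12,30,60,75,100,105,112,120,135,160])[0])
    crop=p[150:300,165:435] if n=="top" else p[140:310,175:405]
    cv2.imwrite(f"pics/{n}_crop.png",cv2.resize(crop,None,fx=2.9 if n=="top" else 3.4,fy=2.9 if n=="top" else 3.4,interpolation=cv2.INTER_CUBIC))
E
```

```text
top g [ 67 171 152] [494.4  26.2 131.3]
top s [ 80 124 101] [ 550.3 -286.2    6.1]
top o [ 15 195 230] [ 528.9 -156.2  117. ]
top g 2310 z hist [107 145 141 254 263  67  99 340 894   0]
top o 1792 z hist [  2   0  12 222 211  65 108 302 870   0]
top s 3495 z hist [2484  155  262  118  274   48  154    0    0    0]
scene g [ 62 133 119] [441.4  -8.8  59.8]
scene s [67 87 85] [ 571.3 -339.8    8.8]
scene o [ 13  74 163] [ 512.5 -169.3   54.8]
scene g 3823 z hist [329 562 823 643 849  86  88 140 303   0]
scene o 5117 z hist [ 392  690 1254  845 1087  119  134  184  412    0]
scene s 5827 z hist [2372  910 1255  515  553   88  134    0    0    0]
```

View pics/top_crop.png

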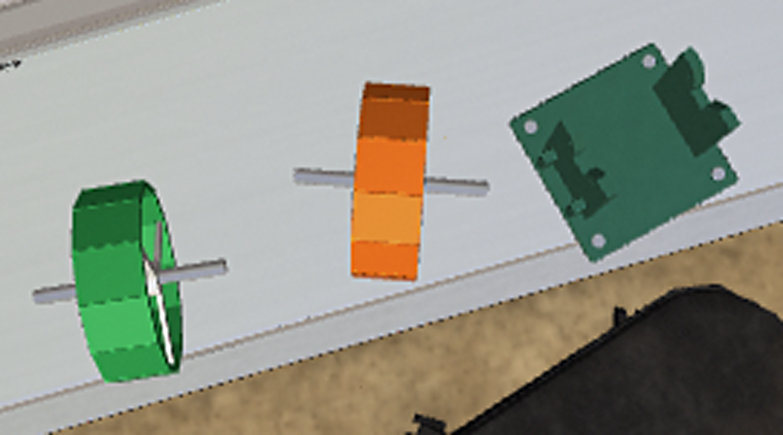

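View pics/scene_crop.png

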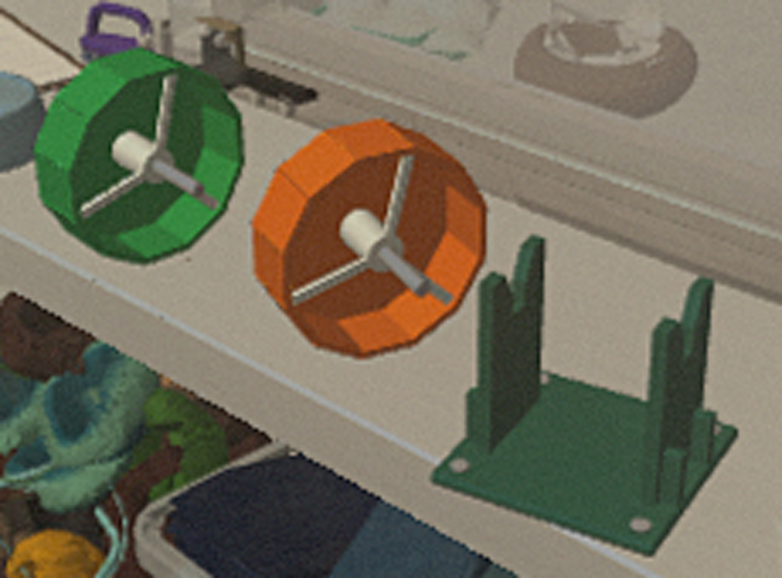

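Run:
```python
from h import *
ic=lambda q:np.array(q,float)/2.9+[165,150]-0.33
for nm,e in dict(g=[(35,296),(227,266)],o=[(295,176),(489,188)]).items():
    A=ray("top",ic(e),65);v=A[1]-A[0];print(nm,A.round(1).tolist(),"mid",A.mean(0).round(1),"len",np.linalg.norm(v).round(1),"ang",np.degrees(np.arctan2(v[1],v[0])).round(2))
# stand foot corners, from crop
C=ray("top",ic([(511,123),(652,43),(737,178),(596,262)]),8)
print("foot",C.round(1).tolist(),C.mean(0).round(1),[np.linalg.norm(C[i]-C[i-1]).round(1) for i in range(4)])
a=C[1]+C[2]-C[0]-C[3];print("ang of y",np.degrees(np.arctan2(a[1],a[0])))
m={}
for n in("top","scene"):
    p=cv2.imread(f"pics/{n}0.png");d=np.load(f"{n}0d.npy");P=pts(n,d);h=cv2.cvtColor(p,cv2.COLOR_BGR2HSV)
    H,S,V=[h[...,i].astype(int) for i in range(3)]
    # foot mask
    b=np.zeros((420,560),bool); 
    if n=="top": b[155:250,335:430]=1
    else: b[200:305,295:400]=1
    M=b&(H>55)&(H<95)&(S>60)&(d>0)
    Q=P[M]
    f=Q[(Q[:,2]>3)&(Q[:,2]<13)];r=cv2.minAreaRect(f[:,:2].astype(np.float32));print(n,"foot rect",r)
    t=Q[(Q[:,2]>25)&(Q[:,2]<115)]
    q=t[t[:,2]>100]
    print(" max z",t[:,2].max(), "foot z med",np.median(f[:,2]))
    ax=a[:2]/np.linalg.norm(a[:2]);c0=C.mean(0)[:2]
    s=(t[:,:2]-c0)@ax;xx=(t[:,:2]-c0)@[-ax[1],ax[0]]
    print(" s hist",np.histogram(s,bins=np.arange(-60,61,5)))
    for sg in(-1,1):
        k=(s*sg>0);print("  plate",sg,"s pct",np.percentile(s[k],[2,10,50,90,98]).round(1),"x pct",np.percentile(xx[k],[1,5,50,95,99]).round(1))
    # green wheel
    b[:]=0
    if n=="top": b[200:295,170:250]=1
    else: b[145:225,180:250]=1
    M=b&(H>50)&(H<75)&(S>100)&(d>0);w=P[M]
    w=w[w[:,2]>100]
    r=cv2.minAreaRect(w[:,:2].astype(np.float32));print(" wheel z>100",r,w[:,2].max(),np.percentile(w[:,:2],[2,50,98],axis=0).round(1).tolist())
```

```text
g [[497.3, 87.5, 65.0], [515.1, -43.4, 65.0]] mid [506.2  22.   65. ] len 132.1 ang -82.27
o [[576.0, -90.2, 65.0], [564.7, -222.5, 65.0]] mid [ 570.3 -156.4   65. ] len 132.8 ang -94.88
foot [[621.4, -244.6, 8.0], [679.1, -350.4, 8.0], [576.9, -405.6, 8.0], [518.2, -301.4, 8.0]] [ 598.9 -325.5    8. ] [np.float64(117.8), np.float64(120.5), np.float64(116.1), np.float64(119.6)]
ang of y -61.00290875551287
top foot rect ((598.8156127929688, -324.6000061035156), (118.54680633544922, 123.26411437988281), 28.02310562133789)
 max z 110.7377387598616 foot z med 8.019544824710067
 s hist (array([ 24, 173, 161,  45,   0,   0,   0,   0,   0,   0,   0,   0,   0,
         0,   0,   0,   0,   0,   0,   0, 396,  74,   0,   0]), array([-60, -55, -50, -45, -40, -35, -30, -25, -20, -15, -10,  -5,   0,
         5,  10,  15,  20,  25,  30,  35,  40,  45,  50,  55,  60]))
  plate -1 s pct [-59.5 -51.7 -50.  -44.8 -42.7] x pct [-28.7 -26.7   1.4  28.2  30.6]
  plate 1 s pct [40.8 41.1 42.  46.5 49. ] x pct [-30.1 -27.8  -0.6  26.4  28.8]
 wheel z>100 ((504.9783935546875, 22.41522979736328), (111.0351028
[... 217 characters left out ...]
11930847168)
 max z 110.29226917143961 foot z med 8.065385787680128
 s hist (array([ 13,   9, 117,  56,   0,   0,   0,   0,   0,   0,   0,   0,   0,
         0,   0,   0,   0,   0,   0,   0, 113, 170,  45,  36]), array([-60, -55, -50, -45, -40, -35, -30, -25, -20, -15, -10,  -5,   0,
         5,  10,  15,  20,  25,  30,  35,  40,  45,  50,  55,  60]))
  plate -1 s pct [-57.7 -50.5 -46.5 -43.5 -42.8] x pct [-32.3 -31.9 -29.1  18.4  26.5]
  plate 1 s pct [41.4 42.9 46.7 54.9 58. ] x pct [-33.7 -33.1 -27.5  17.6  24. ]
 wheel z>100 ((501.24591064453125, 20.56342315673828), (108.59398651123047, 48.06478500366211), 7.097784996032715) 130.9813287786459 [[450.2, -5.6], [481.5, 14.6], [550.6, 42.6]]
```

The top view agrees with the known sizes: axle length 132.1 mm, foot 120 x 118 mm, plates 42 to 50 mm out.
- Green wheel: centre about (505.5, 22.2), axle at -82°.
- Stand: centre about (598.5, -325.5), y axis at about -62°.

I'll travel there with the tool turning by -155.4°, which keeps joint 7 well inside its range.

Call:
carry_out --pt "0.0131 -0.0231 0.004 -0.1085" --pt "0.0262 -0.0462 0.008 -0.217" --pt "0.0393 -0.0693 0.012 -0.3255" --pt "0.0524 -0.0924 0.016 -0.434" --pt "0.0655 -0.1155 0.02 -0.5425" --fingers 0.0918

```text
clock: 0.52
eef_pos: [243.9, 482.2, 246.5]
eef_rot: [[0.742, 0.67, -0.0], [0.67, -0.742, -0.001], [-0.001, 0.0, -1.0]]
wrist_force: [0.1, -0.4, -0.5]
finger_gap: 91.9
```

Call:
carry_out --pt "0.0131 -0.0231 0 -0.1085" --pt "0.0262 -0.0462 0 -0.217" --pt "0.0393 -0.0693 0 -0.3255" --pt "0.0524 -0.0924 0 -0.434" --pt "0.0655 -0.1155 0 -0.5425"

```text
clock: 0.93
eef_pos: [309.3, 366.7, 246.5]
eef_rot: [[0.982, 0.19, -0.0], [0.19, -0.982, -0.0], [-0.0, 0.0, -1.0]]
wrist_force: [-0.3, 0.6, 0.4]
finger_gap: 91.9
```

Call:
carry_out --pt "0.0131 -0.0231 0 -0.1085" --pt "0.0262 -0.0462 0 -0.217" --pt "0.0393 -0.0693 0 -0.3255" --pt "0.0524 -0.0924 0 -0.434" --pt "0.0655 -0.1155 0 -0.5425"

```text
clock: 1.35
eef_pos: [374.7, 251.3, 246.6]
eef_rot: [[0.939, -0.344, -0.0], [-0.344, -0.939, -0.0], [-0.0, 0.0, -1.0]]
wrist_force: [0.0, 0.1, 0.0]
finger_gap: 91.5
```

Call:
carry_out --pt "0.0131 -0.0231 0 -0.1085" --pt "0.0262 -0.0462 0 -0.217" --pt "0.0393 -0.0693 0 -0.3255" --pt "0.0524 -0.0924 0 -0.434" --pt "0.0655 -0.1155 0 -0.5425"

```text
clock: 1.77
eef_pos: [440.2, 135.8, 246.6]
eef_rot: [[0.627, -0.779, -0.0], [-0.779, -0.627, 0.0], [-0.0, 0.0, -1.0]]
wrist_force: [0.5, 0.2, -0.2]
finger_gap: 91.8
```

Call:
carry_out --pt "0.0131 -0.0231 0 -0.1085" --pt "0.0262 -0.0462 0 -0.217" --pt "0.0393 -0.0693 0 -0.3255" --pt "0.0524 -0.0924 0 -0.434" --pt "0.0655 -0.1155 0 -0.5425"

```text
clock: 2.18
eef_pos: [505.7, 20.5, 246.6]
eef_rot: [[0.135, -0.991, -0.0], [-0.991, -0.135, 0.0], [-0.0, 0.0, -1.0]]
wrist_force: [0.3, 0.3, -0.1]
finger_gap: 91.8
```

Run:
```python
from h import *
s=env.sense();print(s["eef_pos"],s["qpos"],np.degrees(np.arctan2(s["eef_rot"][1,0],s["eef_rot"][0,0])))
for n in("top","scene"):
    p,d=env.capture(n);cv2.imwrite(f"pics/{n}1.png",cv2.resize(p[100:310,100:380],None,fx=2.8,fy=2.8))
```

```text
[505.74573559  20.48746858 246.62135196] [-44.50551159  14.95352971  45.61931479 107.34252078 -11.99339223
  62.61370216 -76.54715589] -82.25839105506068
```

View pics/scene1.png

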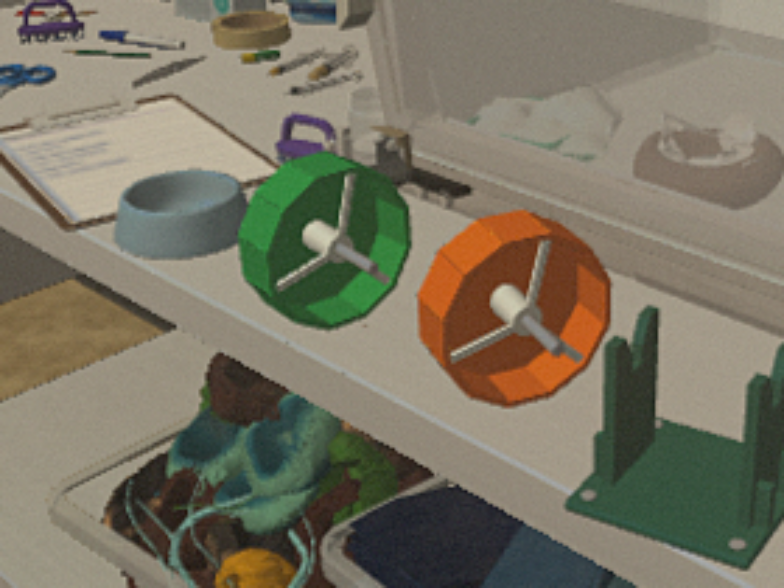

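View pics/top1.png

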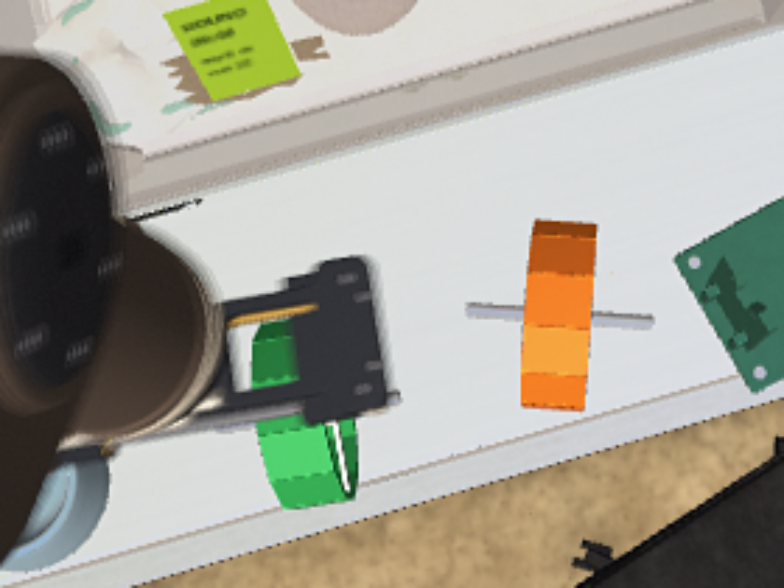

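In both views the gripper is above the green wheel at about (505.7, 20.5), jaws in line with the axle, and orange hasn't moved. I'll descend to TCP z of about 101.

Call:
carry_out --pt "0 0.0003 -0.02 0" --pt "0 0.0006 -0.04 0" --pt "0 0.0009 -0.06 0" --pt "0 0.0012 -0.08 0" --pt "0 0.0015 -0.1 0"

```text
clock: 2.7
eef_pos: [505.0, 23.8, 145.6]
eef_rot: [[0.142, -0.99, -0.001], [-0.99, -0.142, 0.0], [-0.0, 0.001, -1.0]]
wrist_force: [-0.4, -0.1, -0.2]
finger_gap: 91.7
```

Call:
carry_out --pt "0 0 -0.012 0" --pt "0 0 -0.024 0" --pt "0 0 -0.036 0" --pt "0 0 -0.0457 0" --pt "0 0 -0.0457 0"

```text
clock: 3.12
eef_pos: [504.1, 23.6, 99.3]
eef_rot: [[0.141, -0.99, -0.003], [-0.99, -0.141, -0.0], [-0.0, 0.003, -1.0]]
wrist_force: [-0.8, -1.0, 0.5]
finger_gap: 91.8
```

Run:
```python
from h import *
s=env.sense();print(s["eef_pos"],s["wrist_force"],s["qpos"])
p,d=env.capture("scene");cv2.imwrite("pics/scene2.png",cv2.resize(p[90:260,150:370],None,fx=3.4,fy=3.4))
```

```text
[504.09378212  23.63464173  99.33803178] [-0.76932645 -1.02810772  0.48184438] [-37.2478529   26.23334348  38.62858444 117.28219577 -23.25692393
  44.27009827 -66.35014788]
```

View pics/scene2.png

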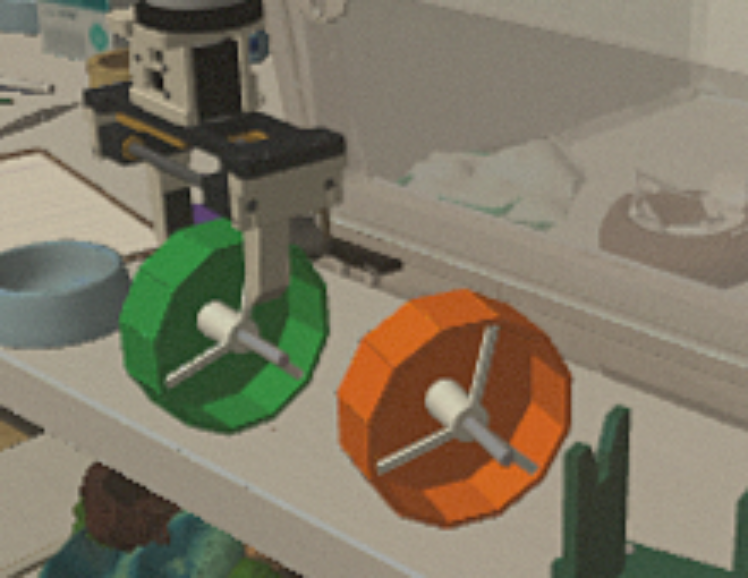

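The fingers straddle the rim, tips at z = 99 mm. Closing now.

Call:
carry_out --pt "0 0 0 0" --pt "0 0 0 0" --pt "0 0 0 0" --pt "0 0 0 0" --pt "0 0 0 0" --fingers 0.0

```text
clock: 3.58
eef_pos: [505.8, 23.2, 101.4]
eef_rot: [[0.14, -0.99, 0.001], [-0.99, -0.14, 0.0], [-0.0, -0.001, -1.0]]
wrist_force: [1.0, -0.2, 0.4]
finger_gap: 62.9
```

Call:
carry_out --pt "0 0 0 0" --pt "0 0 0 0" --pt "0 0 0 0" --pt "0 0 0 0" --pt "0 0 0 0"

```text
clock: 4.0
eef_pos: [505.6, 23.2, 101.1]
eef_rot: [[0.14, -0.99, 0.0], [-0.99, -0.14, 0.0], [-0.0, -0.0, -1.0]]
wrist_force: [-0.6, 0.4, 1.4]
finger_gap: 43.5
```

Gap is 43.5 mm, so it's gripped. I'll lift slowly at first, then look.

Call:
carry_out --pt "0 0 0.003 0" --pt "0 0 0.008 0" --pt "0 0 0.016 0" --pt "0 0 0.026 0" --pt "0 0 0.038 0"

```text
clock: 4.42
eef_pos: [505.3, 23.0, 139.9]
eef_rot: [[0.14, -0.99, -0.0], [-0.99, -0.14, -0.0], [0.0, 0.0, -1.0]]
wrist_force: [0.3, 0.4, -1.7]
finger_gap: 43.1
```

Call:
carry_out --pt "0 0 0.016 0" --pt "0 0 0.034 0" --pt "0 0 0.054 0" --pt "0 0 0.074 0" --pt "0 0 0.094 0"

```text
clock: 4.83
eef_pos: [505.4, 22.8, 234.9]
eef_rot: [[0.139, -0.99, 0.0], [-0.99, -0.139, 0.0], [0.0, -0.0, -1.0]]
wrist_force: [0.0, -0.3, -2.0]
finger_gap: 43.7
```

Call:
carry_out --pt "0 0 0.018 0" --pt "0 0 0.033 0" --pt "0 0 0.043 0" --pt "0 0 0.048 0" --pt "0 0 0.048 0"

```text
clock: 5.25
eef_pos: [505.9, 23.1, 282.1]
eef_rot: [[0.14, -0.99, 0.002], [-0.99, -0.14, 0.001], [-0.0, -0.002, -1.0]]
wrist_force: [0.1, -0.2, -2.6]
finger_gap: 43.7
```

Run:
```python
from h import *
s=env.sense();print(s["eef_pos"],s["wrist_force"],s["qpos"],s["finger_gap"])
p,d=env.capture("scene");cv2.imwrite("pics/scene3.png",cv2.resize(p[40:240,150:410],None,fx=3,fy=3))
```

```text
[505.90497971  23.0866651  282.12950407] [ 0.14051343 -0.24263062 -2.62359846] [-46.26102274  12.81650021  46.62224389 104.27009492 -10.1246929
  67.0783631  -78.36516728] 43.65275932794481
```

View pics/scene3.png

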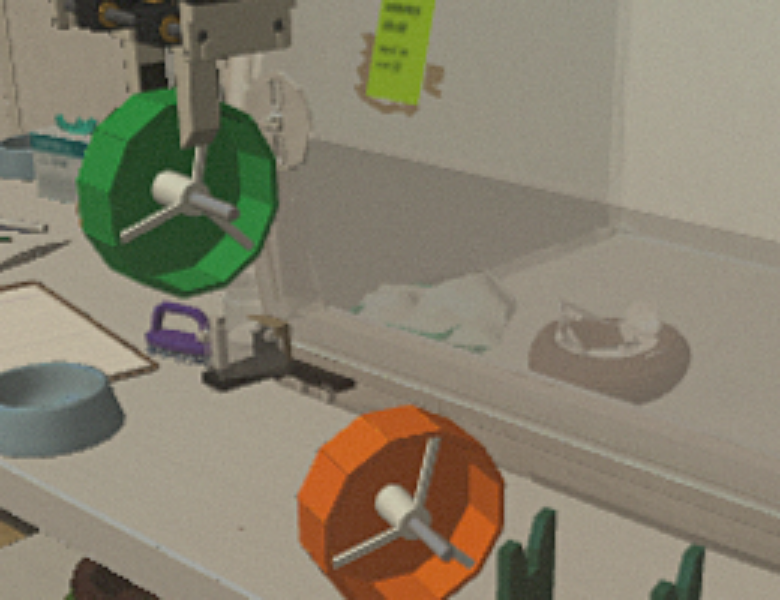

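The wheel is held upright, 43.7 mm gap, and carries about 2.4 N. Moving on over the orange wheel in a straight line.

Call:
carry_out --pt "0.004 -0.015 0 0.015" --pt "0.0102 -0.0382 0 0.038" --pt "0.0164 -0.0614 0 0.061" --pt "0.0226 -0.0846 0 0.085" --pt "0.0288 -0.1078 0 0.108"

```text
clock: 5.72
eef_pos: [533.9, -85.6, 279.9]
eef_rot: [[0.247, -0.969, -0.002], [-0.969, -0.247, -0.0], [-0.0, 0.002, -1.0]]
wrist_force: [-0.5, 0.5, -1.4]
finger_gap: 43.6
```

Call:
carry_out --pt "0.0062 -0.0232 0 0.0233" --pt "0.0124 -0.0464 0 0.0466" --pt "0.0186 -0.0696 0 0.07" --pt "0.0248 -0.0928 0 0.0933" --pt "0.031 -0.116 0 0.1165"

```text
clock: 6.13
eef_pos: [565.0, -201.6, 279.6]
eef_rot: [[0.358, -0.934, -0.002], [-0.934, -0.358, 0.0], [-0.001, 0.002, -1.0]]
wrist_force: [0.1, -0.1, -2.2]
finger_gap: 43.1
```

Call:
carry_out --pt "0.0062 -0.0232 0 0.0233" --pt "0.0124 -0.0464 0 0.0466" --pt "0.0186 -0.0696 0 0.07" --pt "0.0248 -0.0928 0 0.0933" --pt "0.0295 -0.1109 0 0.1115"

```text
clock: 6.55
eef_pos: [594.3, -313.4, 279.3]
eef_rot: [[0.458, -0.889, -0.002], [-0.889, -0.458, 0.0], [-0.001, 0.002, -1.0]]
wrist_force: [-0.6, 0.4, -1.1]
finger_gap: 43.1
```

Call:
carry_out --pt "0.0034 -0.0139 0 0.013" --pt "0.0034 -0.0139 0 0.013" --pt "0.0034 -0.0139 0 0.013" --pt "0.0034 -0.0139 0 0.013" --pt "0.0034 -0.0139 0 0.013"

```text
clock: 6.97
eef_pos: [598.3, -324.2, 280.4]
eef_rot: [[0.471, -0.882, -0.001], [-0.882, -0.471, 0.001], [-0.001, 0.0, -1.0]]
wrist_force: [-0.0, -0.0, -1.5]
finger_gap: 43.2
```

Run:
```python
from h import *
s=env.sense();print(s["eef_pos"],s["wrist_force"],s["qpos"],s["finger_gap"],np.degrees(np.arctan2(s["eef_rot"][1,0],s["eef_rot"][0,0])))
for n in("top","scene"):
    p,d=env.capture(n);np.save(f"{n}4d.npy",d);cv2.imwrite(f"pics/{n}4.png",p)
    c=p[100:270,310:500] if n=="top" else p[130:320,250:460]
    cv2.imwrite(f"pics/{n}4c.png",cv2.resize(c,None,fx=3.5 if n=="top" else 3.1,fy=3.5 if n=="top" else 3.1,interpolation=cv2.INTER_CUBIC))
```

```text
[ 598.30349653 -324.16099487  280.40837197] [-0.02562206 -0.00362323 -1.47729055] [ -0.36326984  32.26003868  41.69278783  79.05651997 -21.41696985
  76.73073267 -20.11920677] 43.248516362736105 -61.9164894255967
```

View pics/scene4c.png

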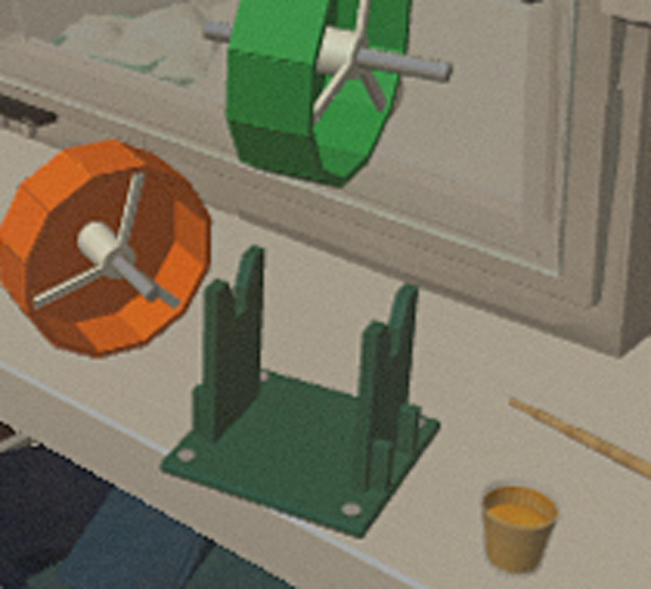

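View pics/top4c.png

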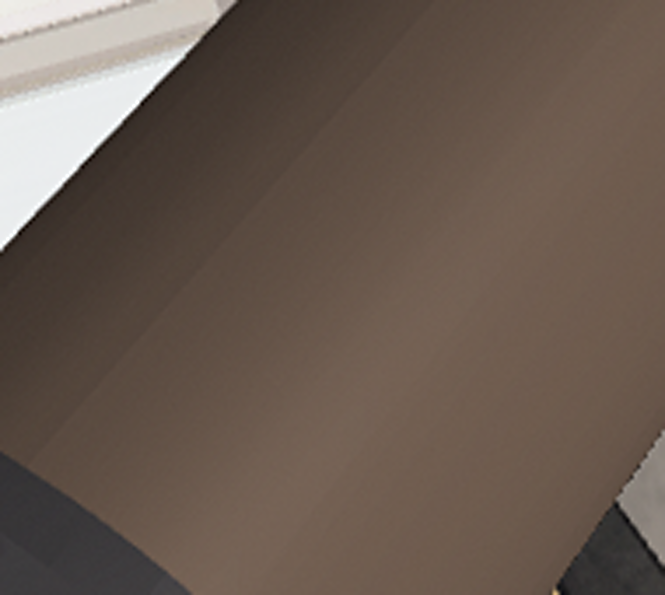

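The top camera is blocked by the arm. The scene view shows the wheel above the stand with axle ends at crop (447,70) and (207,30). I'll compare the axle and the slots within this one camera.

Run:
```python
from h import *
o=lambda q:np.array(q,float)/3.1+[250,130]-0.34
tcp=np.array([598.3,-324.2,280.4])
for z in(241,244,247):
    A=ray("scene",o([(449,71),(205,29)]),z);v=A[0]-A[1];print(z,A.round(1).tolist(),A.mean(0).round(1),np.linalg.norm(v).round(1),np.degrees(np.arctan2(v[1],v[0])).round(1))
d=np.load("scene4d.npy");P=pts("scene",d)
p=cv2.imread("pics/scene4.png");h=cv2.cvtColor(p,cv2.COLOR_BGR2HSV)
for q in[(435,67),(420,65),(405,63),(215,32),(225,34)]:
    u,v=np.round(o(q)).astype(int);print(q,P[v,u].round(1),h[v,u])
# wheel green points, front side
b=np.zeros((420,560),bool);b[100:195,315:390]=1
M=b&(h[...,0]>50)&(h[...,0]<75)&(h[...,1]>90)&(d>0);w=P[M];w=w[w[:,2]>160]
print("wheel zmin/max",np.percentile(w[:,2],[0.2,1,99,99.8]).round(1))
# foot & plates in same camera
C0=np.array([598.3,-325.7]);a=np.radians(-62);ay=np.array([np.cos(a),np.sin(a)]);ax=np.array([-ay[1],ay[0]])
s=(w[:,:2]-C0)@ay;x=(w[:,:2]-C0)@ax;print("wheel y",np.percentile(s,[1,99]).round(1),"x",np.percentile(x,[1,99]).round(1), "ax",ax)
b[:]=0;b[205:310,295:400]=1
M=b&(h[...,0]>55)&(h[...,0]<95)&(h[...,1]>60)&(d>0);t=P[M];t=t[(t[:,2]>85)&(t[:,2]<112)]
s=(t[:,:2]-C0)@ay;x=(t[:,:2]-C0)@ax
for sg in(-1,1):
    for lo,hi in((85,93),(93,100),(100,107)):
        k=(s*sg>0)&(t[:,2]>lo)&(t[:,2]<hi);xs=np.sort(x[k]);g=np.diff(xs);i=g.argmax();print(sg,lo,"x range",xs[[0,-1]].round(1),"gap",xs[i].round(1),xs[i+1].round(1), "s",np.percentile(s[k],[10,90]).round(1))
```

```text
241 [[636.9, -373.7, 241.0], [571.9, -257.2, 241.0]] [ 604.4 -315.5  241. ] 133.3 -60.9
244 [[631.3, -379.4, 244.0], [567.1, -264.2, 244.0]] [ 599.2 -321.8  244. ] 131.9 -60.9
247 [[625.7, -385.1, 247.0], [562.2, -271.3, 247.0]] [ 593.9 -328.2  247. ] 130.4 -60.9
(435, 67) [ 621.7 -379.6  248.6] [113   7 143]
(420, 65) [ 617.5 -373.5  247.5] [113   7 141]
(405, 63) [ 614.9 -365.3  247. ] [105   7 142]
(215, 32) [ 566.2 -274.6  245.5] [ 19  16 124]
(225, 34) [ 566.5 -282.4  246.1] [ 17  35 115]
wheel zmin/max [183.6 185.2 310.2 310.6]
wheel y [-21.7  21. ] x [-67.7  59.8] ax [0.88294759 0.46947156]
-1 85 x range [-30.6  28. ] gap -30.0 4.4 s [-47.  -42.9]
-1 93 x range [-32.2  11.6] gap -30.5 3.1 s [-47.7 -43.1]
-1 100 x range [-33.1  27.4] gap -28.3 8.6 s [-47.2 -43.2]
1 85 x range [-32.1   9.4] gap -22.6 4.3 s [43.7 48.4]
1 93 x range [-32.9  26.6] gap -28.9 5.1 s [43.5 49.2]
1 100 x range [-33.4  15.2] gap -28.0 9.4 s [43.9 49.1]
```

In the same camera the wheel centre is within about 2 mm of the stand's middle, the axle is at -61 to -62°, and the width is centred (±21 mm). I'll lower to just above the slot mouths and check.

Call:
carry_out --pt "0 -0.001 -0.015 0" --pt "0 -0.001 -0.035 0" --pt "0 -0.001 -0.055 0" --pt "0 -0.001 -0.075 0" --pt "0 -0.001 -0.092 0"

```text
clock: 7.48
eef_pos: [598.2, -325.3, 187.9]
eef_rot: [[0.471, -0.882, -0.0], [-0.882, -0.471, 0.001], [-0.001, -0.0, -1.0]]
wrist_force: [0.3, -0.3, -2.4]
finger_gap: 43.5
```

Call:
carry_out --pt "0 0 -0.013 0" --pt "0 0 -0.025 0" --pt "0 0 -0.035 0" --pt "0 0 -0.035 0" --pt "0 0 -0.035 0"

```text
clock: 7.9
eef_pos: [598.3, -326.4, 154.1]
eef_rot: [[0.47, -0.883, -0.0], [-0.883, -0.47, 0.0], [-0.0, 0.0, -1.0]]
wrist_force: [0.2, -0.2, -1.5]
finger_gap: 43.1
```

Run:
```python
from h import *
s=env.sense();print(s["eef_pos"],s["wrist_force"],s["qpos"],s["finger_gap"])
p,d=env.capture("scene");np.save("scene5d.npy",d);cv2.imwrite("pics/scene5.png",p)
cv2.imwrite("pics/scene5c.png",cv2.resize(p[170:310,270:420],None,fx=4.2,fy=4.2,interpolation=cv2.INTER_CUBIC))
```

```text
[ 598.2797548  -326.40412654  154.05063011] [ 0.19967048 -0.16992084 -1.52845841] [  0.97320867  37.67549618  38.57429718  88.47927415 -25.35494837
  62.83918506 -16.51828269] 43.147739548238796
```

View pics/scene5c.png

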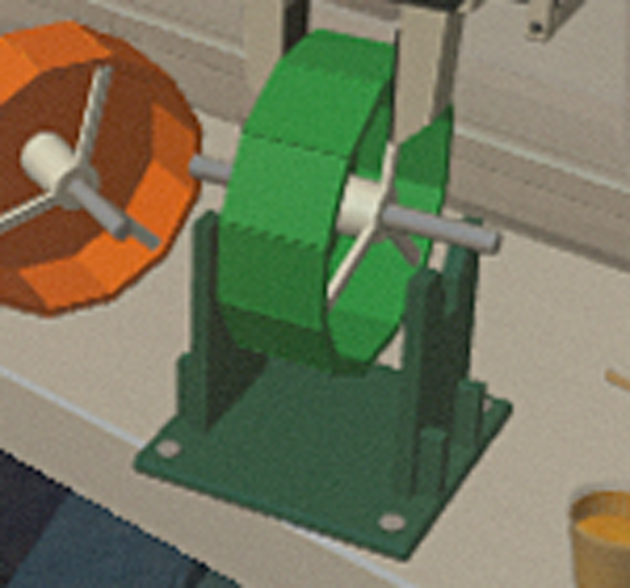

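The axle ends sit above both slots, near (455,230) on the near plate and (205,170) on the far one, with the wheel between the uprights. I'll lower into the slots in small steps and watch the force.

Call:
carry_out --pt "0 0 -0.004 0" --pt "0 0 -0.008 0" --pt "0 0 -0.012 0" --pt "0 0 -0.016 0" --pt "0 0 -0.016 0"

```text
clock: 8.37
eef_pos: [597.8, -326.1, 137.0]
eef_rot: [[0.47, -0.883, -0.001], [-0.883, -0.47, 0.001], [-0.001, 0.001, -1.0]]
wrist_force: [-0.1, 0.9, -3.1]
finger_gap: 43.2
```

Call:
carry_out --pt "0 0 -0.003 0" --pt "0 0 -0.006 0" --pt "0 0 -0.008 0" --pt "0 0 -0.01 0" --pt "0 0 -0.01 0"

```text
clock: 8.78
eef_pos: [598.1, -326.3, 127.6]
eef_rot: [[0.47, -0.883, -0.001], [-0.883, -0.47, 0.0], [-0.0, 0.0, -1.0]]
wrist_force: [-0.7, 0.4, -1.3]
finger_gap: 43.4
```

Run:
```python
from h import *
s=env.sense();print(s["eef_pos"],s["wrist_force"],s["ft_torque"],s["finger_gap"])
p,d=env.capture("scene");np.save("scene6d.npy",d);cv2.imwrite("pics/scene6.png",p)
cv2.imwrite("pics/scene6c.png",cv2.resize(p[170:310,270:420],None,fx=4.2,fy=4.2,interpolation=cv2.INTER_CUBIC))
```

```text
[ 598.0530035  -326.30642958  127.56610226] [-0.65317383  0.44668172 -1.2504316 ] [-0.10339537  0.14299529  0.04272672] 43.44549776466766
```

View pics/scene6c.png

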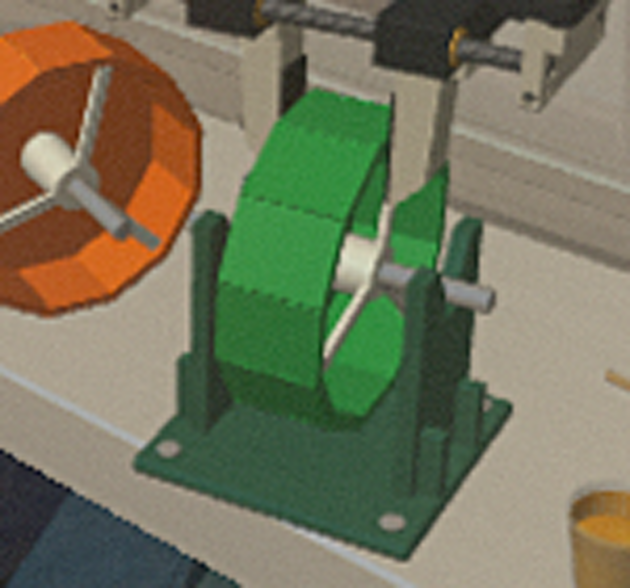

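The axle is inside the slot throat on the near plate with hardly any side force. About 6 to 8 mm remain.

Call:
carry_out --pt "0 0 -0.001 0" --pt "0 0 -0.002 0" --pt "0 0 -0.003 0" --pt "0 0 -0.004 0" --pt "0 0 -0.005 0"

```text
clock: 9.25
eef_pos: [598.2, -326.5, 122.9]
eef_rot: [[0.47, -0.883, -0.0], [-0.883, -0.47, -0.0], [0.0, 0.0, -1.0]]
wrist_force: [0.3, 0.1, -2.3]
finger_gap: 43.6
```

Call:
carry_out --pt "0 0 -0.001 0" --pt "0 0 -0.0015 0" --pt "0 0 -0.002 0" --pt "0 0 -0.002 0" --pt "0 0 -0.002 0"

```text
clock: 9.67
eef_pos: [598.2, -326.4, 121.2]
eef_rot: [[0.47, -0.883, 0.0], [-0.883, -0.47, 0.0], [0.0, -0.0, -1.0]]
wrist_force: [-0.9, 1.2, -0.1]
finger_gap: 43.0
```

Call:
carry_out --pt "0 0 -0.0005 0" --pt "0 0 -0.001 0" --pt "0 0 -0.0015 0" --pt "0 0 -0.0015 0" --pt "0 0 -0.0015 0"

```text
clock: 10.08
eef_pos: [598.7, -326.3, 120.9]
eef_rot: [[0.47, -0.883, 0.001], [-0.883, -0.47, 0.0], [0.0, -0.001, -1.0]]
wrist_force: [-2.4, 3.5, 10.8]
finger_gap: 43.5
```

Run:
```python
from h import *
s=env.sense();print(s["eef_pos"],s["wrist_force"],s["ft_torque"],s["finger_gap"])
p,d=env.capture("scene");np.save("scene7d.npy",d);cv2.imwrite("pics/scene7.png",p)
cv2.imwrite("pics/scene7c.png",cv2.resize(p[170:310,270:420],None,fx=4.2,fy=4.2,interpolation=cv2.INTER_CUBIC))
```

```text
[ 598.69566701 -326.28663187  120.85874219] [-2.36679108  3.47271234 10.80192419] [0.73520766 0.78322069 0.02607834] 43.52528873686486
```

View pics/scene7c.png

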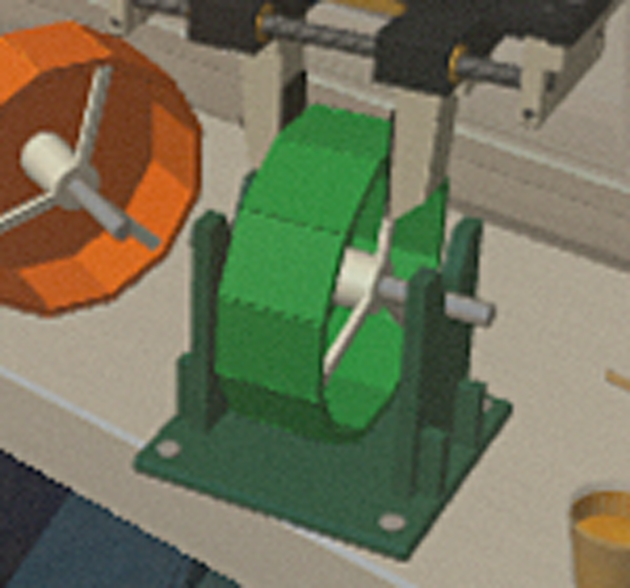

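Contact came at TCP z = 120.9 mm, where 121 was expected, with 11 N upward, so the axle is on the floors. I'll ease the load off and open.

Call:
carry_out --pt "0 0 0.0005 0" --pt "0 0 0.001 0" --pt "0 0 0.001 0" --pt "0 0 0.001 0" --pt "0 0 0.001 0"

```text
clock: 10.55
eef_pos: [598.5, -326.4, 121.0]
eef_rot: [[0.47, -0.883, 0.001], [-0.883, -0.47, 0.0], [0.0, -0.001, -1.0]]
wrist_force: [-2.6, 2.9, 6.8]
finger_gap: 43.7
```

Call:
carry_out --pt "0 0 0 0" --pt "0 0 0 0" --pt "0 0 0 0" --pt "0 0 0 0" --pt "0 0 0 0" --fingers 0.085

```text
clock: 10.97
eef_pos: [598.2, -326.6, 120.4]
eef_rot: [[0.47, -0.883, -0.0], [-0.883, -0.47, -0.0], [0.0, 0.0, -1.0]]
wrist_force: [-0.1, -0.4, -0.7]
finger_gap: 72.4
```

Call:
carry_out --pt "0 0 0 0" --pt "0 0 0 0" --pt "0 0 0 0" --pt "0 0 0 0" --pt "0 0 0 0"

```text
clock: 11.38
eef_pos: [598.2, -326.5, 120.5]
eef_rot: [[0.47, -0.883, 0.0], [-0.883, -0.47, -0.0], [0.0, 0.0, -1.0]]
wrist_force: [0.9, 0.0, -0.1]
finger_gap: 84.7
```

Released cleanly. Now straight up, then toward the robot for a clear view.

Call:
carry_out --pt "0 0 0.01 0" --pt "0 0 0.025 0" --pt "0 0 0.045 0" --pt "0 0 0.065 0" --pt "0 0 0.085 0"

```text
clock: 11.8
eef_pos: [598.1, -326.6, 207.2]
eef_rot: [[0.47, -0.883, 0.0], [-0.883, -0.47, -0.0], [0.0, -0.0, -1.0]]
wrist_force: [-0.3, -0.4, -0.5]
finger_gap: 84.6
```

Call:
carry_out --pt "0 0 0.02 0" --pt "0 0 0.04 0" --pt "0 0 0.06 0" --pt "0 0 0.075 0" --pt "0 0 0.085 0"

```text
clock: 12.22
eef_pos: [598.5, -327.0, 293.4]
eef_rot: [[0.47, -0.883, 0.002], [-0.883, -0.47, -0.001], [0.002, -0.002, -1.0]]
wrist_force: [0.5, -0.0, 0.6]
finger_gap: 85.1
```

Call:
carry_out --pt "-0.012 0.02 0 0" --pt "-0.024 0.045 0 0" --pt "-0.036 0.07 0 0" --pt "-0.048 0.095 0 0" --pt "-0.06 0.12 0 0"

```text
clock: 12.63
eef_pos: [537.3, -205.5, 290.5]
eef_rot: [[0.47, -0.883, -0.0], [-0.883, -0.47, 0.0], [-0.0, 0.0, -1.0]]
wrist_force: [0.9, 0.9, 0.7]
finger_gap: 85.0
```

Call:
carry_out --pt "-0.012 0.025 0 0" --pt "-0.024 0.05 0 0" --pt "-0.036 0.075 0 0" --pt "-0.048 0.1 0 0" --pt "-0.055 0.115 0 0"

```text
clock: 13.05
eef_pos: [481.9, -89.0, 290.6]
eef_rot: [[0.471, -0.882, -0.001], [-0.882, -0.471, 0.001], [-0.002, -0.0, -1.0]]
wrist_force: [0.7, 0.1, -0.0]
finger_gap: 85.0
```

Run:
```python
from h import *
s=env.sense();print(s["clock"],s["eef_pos"],s["wrist_force"])
for n in("top","scene"):
    p,d=env.capture(n);np.save(f"{n}8d.npy",d);cv2.imwrite(f"pics/{n}8.png",p)
    c=p[120:280,270:470] if n=="top" else p[130:310,230:430]
    cv2.imwrite(f"pics/{n}8c.png",cv2.resize(c,None,fx=3.2,fy=3.2,interpolation=cv2.INTER_CUBIC))
```

```text
13.05 [481.85362889 -89.01979399 290.55155009] [ 0.65955521  0.08909025 -0.04769285]
```

View pics/scene8c.png

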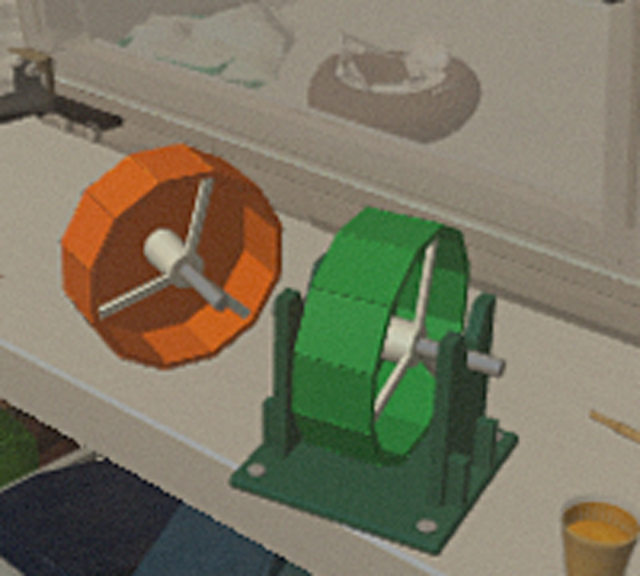

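View pics/top8c.png

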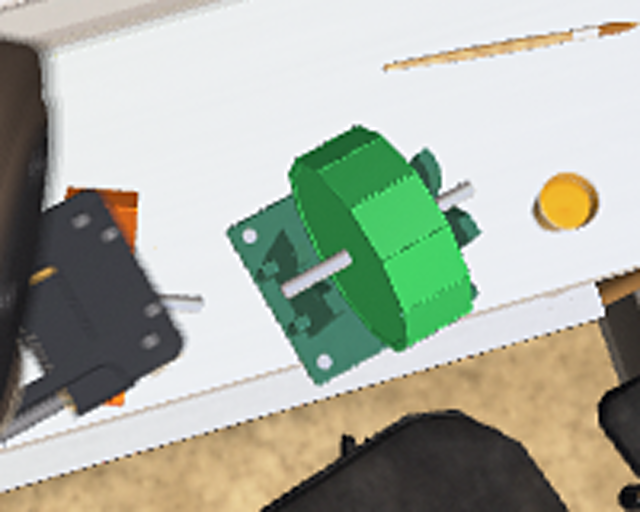

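Both views show the green axle lying in both slots, with ends at (285,291) and (470,187) in the top crop. Orange is unmoved. A quick numeric check follows.

Run:
```python
from h import *
o=lambda q:np.array(q,float)/3.2+[270,120]-0.34
A=ray("top",o([(286,292),(470,187)]),85);v=A[1]-A[0];print(A.mean(0).round(1),np.linalg.norm(v).round(1),np.degrees(np.arctan2(v[1],v[0])).round(1))
c=np.array([598.5,-325.]);a=np.radians(-62);ay=np.array([np.cos(a),np.sin(a)]);ax=np.array([-ay[1],ay[0]])
print("x,y in stand",((A.mean(0)[:2]-c)@ax).round(1),((A.mean(0)[:2]-c)@ay).round(1))
d=np.load("top8d.npy");P=pts("top",d)
for q in[(295,287),(310,279),(330,267),(447,199),(458,193)]:
    u,w=np.round(o(q)).astype(int);print(q,P[w-1:w+2,u,2].round(1))
p=cv2.imread("pics/top8.png");h=cv2.cvtColor(p,cv2.COLOR_BGR2HSV)
M=(h[...,0]>50)&(h[...,0]<72)&(h[...,1]>140)&(d>0);w=P[M];w=w[(w[:,1]<-200)&(w[:,2]<200)];print("wheel top z",np.percentile(w[:,2],[99,99.9]).round(1))
```

```text
[ 598.5 -327.8   85. ] 129.9 -61.4
x,y in stand -1.3 2.4
(295, 287) [88.2 91.7 83.9]
(310, 279) [88.8 89.5 88.8]
(330, 267) [89.9 88.4 88.5]
(447, 199) [88.7 89.4 91.3]
(458, 193) [89.6 90.2 89.5]
wheel top z [152.1 153.6]
```

Both axle ends have their top surface near 89 to 90 mm, where 90 is expected. It's seated and level, so I'm handing in.

```bash
python3 -c "
from station import env
print(env.job_done())"
```

```text
the job is handed in; nothing more can be done
None
```

The green wheel is in its stand with the axle down in both slots. I handed the job in at about 13.2 s of the 38 s allowed; no verdict was reported.

I gripped it by the top of its rim, lifted it over the orange wheel and lowered it into the slots. I let go only after contact at TCP z = 120.9 mm (121 expected), with 11 N upward force. I then backed the arm away, clear of everything.

**Position:** the last top view puts the wheel centre about -1.3 mm in x and 2.4 mm in y from the stand's middle. The axle is at -61.4°, and the stand at about -62°.

**Level:** the top of the axle reads about 88–90 mm at both ends (90 expected), so it is home and level. A few edge pixels read 84–92 mm.

**Disagreements:** the top and scene cameras differed by about 2–3 mm on the stand's position, close to their stated calibration error. The axle measured 129.9 mm long at the end instead of 132, which I put down to picking its end pixels.

**Orange wheel:** it was never touched and looks unmoved in the final scene view. In the last top view the gripper partly hid it, so I did not measure its position again.

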